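# Stand a servo drive module on the test bench plate

## Robot

A 6-joint arm with a two-finger parallel gripper is mounted at the origin on the work surface. World frame = base frame: x ahead of the robot, y to its left, z up, the work surface at z = 0. Lengths are in mm, angles in rad, forces in N, time in s.
With the tool pointing down it reaches from about 350 to 850 mm from the base axis. Payload 8.1 kg.
Tool frame: the origin (TCP) lies midway between the tips of the shut fingers; the grasp point (between the pads) lies 19 mm behind it; y points along the fingers, x is the direction in which the jaws open and shut, and the axes are right-handed (so a half turn about y gives the same grasp; the last joint's range is limited). The gripper opens to 85 mm and grips with 20 to 120 N. Pads are 22 mm wide; open, the fingers measure 114 mm over their backs; the gripper's body (76 mm by 85 mm) begins 54 mm behind the grasp point. The pads swing forward as they close: fully open they stand 13 mm farther back than shut.
Start: joints at [1.101, 0.13, 1.488, -0, 1.523, -0.085], TCP at [225.204, 556.137, 231.292] pointing down, gripper open.
Joint ranges: [-2.96, 2.96], [-0.89, 2.26], [0.02, 2.5], [-1.34, 4.48], [0, 2.73], [-2.66, 2.66]. Speed limits (rad/s): [2.39, 2.39, 2.79, 3.14, 3.14, 3.14].

## Interface

Orientations are given as a unit quaternion [x, y, z, w].
In Python, from cell import env, get_image, camera_info, workorder gives the robot as it stands.
- The arm moves only by the tool servo_tool, never from a script. Its argument "steps" is text: rows parted by semicolons, each of 7 numbers parted by spaces: the turn, a rotation vector about the tool's x, y, z in units of 45 degrees (1.0 is 45 degrees), then the shift along the tool's x, y, z in units of 0.8 m (1.0 is 0.8 m), then the finger opening in mm, from 0 to 85.4. A call has 1 to 20 rows; each row shifts and turns the commanded pose from where the row before left it, along the tool's axes as they then stand; what a row does not reach is not made up. A row lasts 1/10 s, in which the tool goes at most 50 mm and 8.59 degrees, less where a joint would pass 70% of its speed; a pose out of reach is approached as far as the arm can. A call with a number of a shift or a turn outside -1 to 1 is refused whole. A call with a gripper value outside its range is refused whole. The fingers move at their own pace and stop on an object; "force" is the grip in N (left out, the last holds). Time passes only in rows, so rows that do not move let the fingers close. It gives the time, the measured TCP pose, the force and the opening at its end, in the units of the state.
- env.get_obs(): the state, without advancing time (a new reading comes with each control period).
- get_image(name): name is "side" or "top"; returns (picture, depth): 420x560x3 uint8, red, green, blue; 420x560 float32, mm along the optical axis (not along the pixel's ray), 0 where there is no reading.
- camera_info(name): a dict with "fx", "fy", "cx", "cy" (pixels), "R" (3x3) and "t" (3): a world point X has camera coordinates R X + t. Camera axes: x right, y down, z forward; pixel columns grow to the right and rows downward; lengths in mm; the calibration is good to about 2 mm. A picture is of the moment at which its call begins. camera_info takes no time and is no camera call.
- workorder.sign_off(): hands the job in, once; it reports no verdict.
The state is a dict: "t": time; "joints": joint angles; "dq": joint speeds; "tau": joint torques, N m; "tool_pos": TCP position; "eef_rot": TCP orientation; "force": force on the tool from outside, world axes, zero at the start; "torque": the same for the moment, N m; "finger_gap": opening from 0.0 (shut) to 1.0 (fully open).
Only numpy, scipy, OpenCV 4.12 (cv2) and the standard library are available. Lean on these libraries where they do the work, as an engineer would, in place of code of your own. Each camera call takes 0.05 s, during which the arm holds its last target.

## Task

Stand the finned drive module upright on the middle of the square aluminium mounting plate: on its thin foot end, with the terminal end up. Leave the plain module beside it where it lies.

Things in the scene. Friction and masses are not known exactly. Their poses are not given: they have to be found in the camera images.
- drive: Grey flat module, the wider: 104 long (x) x 62 wide (y) x 30 mm thick (z), 0.3 kg, cooling fins on its front face, black terminal block at one end. Lies on its back on the bench, fins up, terminals roughly (30 deg) towards the robot. Origin: centre of its back (under) face; middle of mass 15 mm above. +x to the terminals, +z out of the fins; upright = +x straight up. Grip its flat long sides.
- drive_foot (a point): Centre of the drive module's flat foot face, the 62 x 30 mm thin end opposite the terminals, 52 mm from the module's middle along -x; same axes as the module.
- plate_top (a point): Centre of the upper face of the square aluminium mounting plate, 120 x 120 mm, 12 mm thick, fixed flat on the bench, a dark flush screw head near each corner. z up, x and y along its edges. The only square plate.
- psu: The plain module, a bystander to leave alone: same grey housing, 104 mm long and 30 mm thick, but only 44 mm wide, with dark slots and no fins on its face. Lies on its back. Origin: centre of its underside; +x to its terminal end.
Things that resemble listed ones, but are neither listed nor needed, are in the scene too. Leave any yellow look-alike of the drive alone. Of the things that look like the part that bears plate_top, the smaller one is meant.

How it is judged:
By the outcome, as a careful person would: the job done as asked, in the order asked, and still so for the second after the job is handed in, with the robot touching nothing.
It also fails if it takes over 40 s, if anything falls off the work surface, if the arm or the gripper's body presses on something with over 40 N, if the wrist force passes 120 N, or if a joint passes its speed limit or range.

## Working session

There is one attempt and no reset: what is moved stays moved. The work goes in short steps, Python scripts to look and compute and a tool call to move; the robot and the scene stay as the last step left them, time stands still between calls to the robot, and variables do not carry over. Pictures are saved under pics/ and viewed, and the job is handed in when it is done.

Besides the shell and the picture viewer there is one more tool, called after "Emit:" as name(argument=value, ...) on one line, values as JSON. servo_tool: Moves the arm, as the interface text tells. Shifts and turns lie within -1 to 1; 1 stands for 0.8 m of shift or 45 degrees of turn. Its arguments: {"type":"object","properties":{"steps":{"type":"string"},"force":{"type":"number"}},"required":["steps"]}

```bash
mkdir -p pics; ls; cat > h.py <<'E'
import numpy as np,cv2
from cell import env,get_image,camera_info,workorder
def grab(n,tag):
    im,d=get_image(n); cv2.imwrite(f'pics/{tag}.png',im[:,:,::-1]); np.savez(f'{tag}.npz',im=im,d=d); return im,d
def world(n,d):
    c=camera_info(n);R=np.array(c['R']);t=np.array(c['t'])
    v,u=np.mgrid[:d.shape[0],:d.shape[1]]
    P=np.stack([(u-c['cx'])/c['fx']*d,(v-c['cy'])/c['fy']*d,d],-1)
    return (P-t)@R
E
python3 - <<'E'
from h import *
o=env.get_obs();print(o)
for n in('side','top'):
    grab(n,n+'0');c=camera_info(n);print(n,c)
E
```

```text
pics
{'t': 0.0, 'joints': array([ 1.10062493e+00,  1.31150683e-01,  1.48928231e+00,  6.98523215e-06,
        1.52299615e+00, -8.53772963e-02]), 'dq': array([-0.00050351, -0.00048536,  0.00112448, -0.00029969,  0.00031131,
       -0.00024108]), 'tau': array([-1.27840744e-03, -5.69392884e+01, -5.00556529e+01, -4.00438466e-04,
        1.47504627e-02, -6.53979578e-05]), 'tool_pos': array([224.93606447, 555.64949362, 230.24902822]), 'eef_rot': array([ 0.58669378,  0.39459934, -0.39573657, -0.58606684]), 'force': array([ 0.41834648, -0.07353554, -0.18511364]), 'torque': array([ 0.00386118, -0.01713493, -0.06564743]), 'finger_gap': 0.997695750255186}
side {'fx': 457.6973919640064, 'fy': 457.6973919640064, 'cx': 277.8683023062251, 'cy': 205.62365599949666, 'R': array([[ 0.78323305, -0.6214644 ,  0.01811031],
       [-0.45078814, -0.58770812, -0.67185506],
       [ 0.42817758,  0.51805518, -0.7404612 ]]), 't': array([-358.37686156,  278.56633732,  732.22233854])}
top {'fx': 520.2340993514074, 'fy': 520.2340993514074, 'cx': 280.78504484486393, 'cy': 211.23877055642322, 'R': array([[ 2.56346103e-02, -9.99661036e-01,  4.54755288e-03],
       [-9.90157503e-01, -2.60164918e-02, -1.37518220e-01],
       [ 1.37589918e-01, -9.77567621e-04, -9.90488798e-01]]), 't': array([  17.667307  ,  508.54723038, 1300.47981821])}
```

View pics/top0.png

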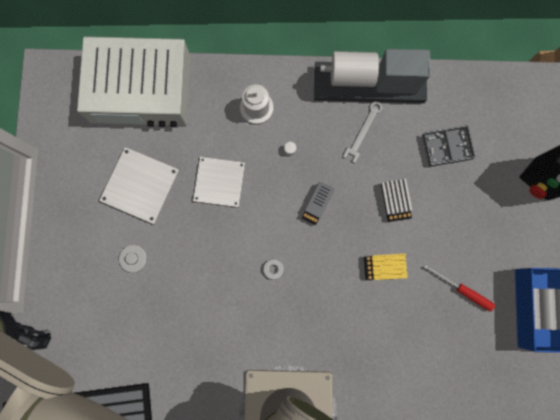

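View pics/side0.png

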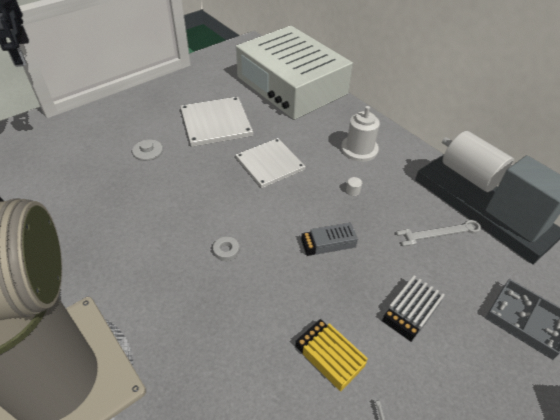

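The top view shows the drive with its fins and terminals down at about (397,200), the slotted psu at (318,203), the yellow look-alike at (386,267), the small plate at (219,182) and the larger one at (139,185). The side view shows the same things at drive (414,307) and small plate (270,162). Next I'll measure them.

```bash
python3 - <<'E'
from h import *
for n,boxes in (('top',{'drive':(375,170,420,228),'psu':(297,175,340,230),'plate':(185,148,252,215)}),('side',{'drive':(375,270,452,345),'psu':(296,216,362,260),'plate':(230,133,310,190)})):
    z=np.load(n+'0.npz');im=z['im'];d=z['d'];P=world(n,d)
    print(n,'bench z',np.median(P[250:300,200:260,2]) )
    for k,(a,b,c,e) in boxes.items():
        Q=P[b:e,a:c];m=(Q[...,2]>(6 if k=='plate' else 15))&(d[b:e,a:c]>0)
        nl,l,s,_=cv2.connectedComponentsWithStats(m.astype(np.uint8));i=1+np.argmax(s[1:,4]);m=l==i
        X=Q[m];zt=np.percentile(X[:,2],[5,50,90,97])
        T=X[X[:,2]>np.median(X[:,2])-5] if k!='drive' else X
        r=cv2.minAreaRect(T[:,:2].astype(np.float32))
        print(n,k,len(X),'z',zt.round(1),'rect',np.round(r[0],1),np.round(r[1],1),round(r[2],1))
    cv2.imwrite(f'pics/{n}_z.png',cv2.resize(im[150:240,290:430] if n=='top' else im[260:350,360:470],None,fx=5,fy=5,interpolation=cv2.INTER_CUBIC)[:,:,::-1])
E
```

```text
top bench z -0.40742837149769995
top drive 973 z [17.8 24.2 31.1 33.2] rect [ 547.3 -269. ] [104.1  64.6] 10.1
top psu 673 z [19.9 28.8 32.9 35. ] rect [534.2 -63.4] [ 43.  103.6] 64.7
top plate 2007 z [ 7.3 11.7 15.2 16.6] rect [586.5 196.4] [121.8 122.8] 85.0
side bench z -0.540011046718442
side drive 1922 z [19.3 22.3 29.8 31.1] rect [ 548. -271.] [106.5  62.1] 10.5
side psu 1101 z [18.2 28.4 30.5 31.3] rect [535.3 -66.4] [ 45.3 100.6] 65.3
side plate 1836 z [ 8.2 10.9 12.7 13.6] rect [585.7 195.4] [123.4 121.6] 84.7
```

View pics/top_z.png

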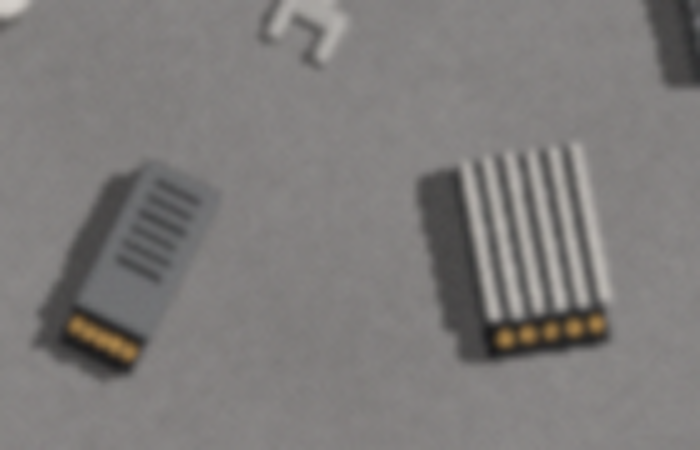

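View pics/side_z.png

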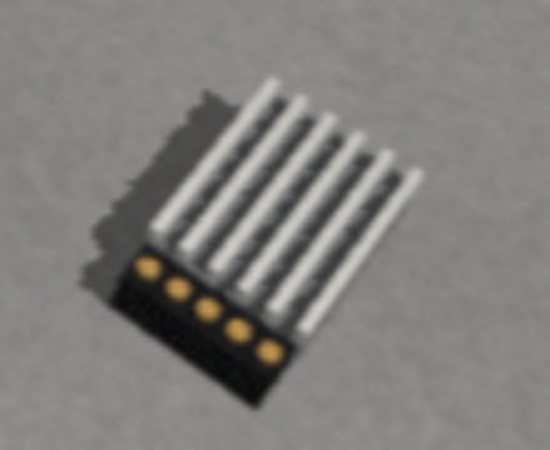

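```bash
cat >> h.py <<'E'
from scipy.spatial.transform import Rotation as Ro
def toolR(o=None):
    o=o or env.get_obs(); return Ro.from_quat(o['eef_rot']).as_matrix()
E
python3 - <<'E'
from h import *
print(toolR().round(3)); print(np.degrees(env.get_obs()['joints']).round(1))
E
```

```text
[[ 0.375 -0.001 -0.927]
 [ 0.927 -0.002  0.375]
 [-0.002 -1.     0.   ]]
[63.1  7.5 85.3  0.  87.3 -4.9]
```

```bash
cat >> h.py <<'E'
def pose_R(hdeg,tilt,side):
    # h heading of horizontal part of approach; tilt from vertical; side=-1: x_t right of h, +1 left
    h=np.radians(hdeg);t=np.radians(tilt);H=np.array([np.cos(h),np.sin(h),0])
    y=H*np.sin(t)-np.array([0,0,1])*np.cos(t)
    x=side*np.array([-np.sin(h),np.cos(h),0]); return np.stack([x,y,np.cross(x,y)],1)
def plan(p0,R0,p1,rot,n,g,dec=4):
    """rot: list of total rotvec (deg) in tool frame, spread evenly over n rows; line p0->p1"""
    rv=np.array(rot)/n; out=[];p=np.array(p0,float);R=R0.copy()
    for i in range(n):
        tgt=p0+(np.array(p1)-p0)*(i+1)/n
        s=R.T@(tgt-p)/800; r=np.round(rv/45,dec); s=np.round(s,dec)
        p=p+R@(s*800); R=R@Ro.from_rotvec(np.radians(r*45)).as_matrix()
        out.append(' '.join(f'{v:g}' for v in [*r,*s,g]))
    print('; '.join(out)); print('end',p.round(1)); return p,R
def relrot(R0,R1): return np.degrees(Ro.from_matrix(R0.T@R1).as_rotvec())
E
python3 - <<'E'
from h import *
o=env.get_obs();R=toolR(o);p=o['tool_pos']
Rv=pose_R(10.3,0,-1); rr=relrot(R,Rv);print(rr)
p,R=plan(p,R,[500,-278,200],rr,20,85,3)
p,R=plan(p,R,[500,-278,200],[35,0,0],5,85,4)
E
```

```text
[ 1.22167592e-01  1.47649971e+02 -4.73206114e-02]
0 0.164 -0 -0.042 0.002 -0.035 85; 0 0.164 -0 -0.037 0.002 -0.041 85; 0 0.164 -0 -0.031 0.002 -0.045 85; 0 0.164 -0 -0.025 0.002 -0.049 85; 0 0.164 -0 -0.019 0.002 -0.051 85; 0 0.164 -0 -0.013 0.002 -0.054 85; 0 0.164 -0 -0.005 0.002 -0.054 85; 0 0.164 -0 0.002 0.002 -0.055 85; 0 0.164 -0 0.009 0.002 -0.054 85; 0 0.164 -0 0.016 0.002 -0.053 85; 0 0.164 -0 0.022 0.002 -0.05 85; 0 0.164 -0 0.029 0.002 -0.047 85; 0 0.164 -0 0.034 0.002 -0.042 85; 0 0.164 -0 0.04 0.001 -0.038 85; 0 0.164 -0 0.044 0.002 -0.033 85; 0 0.164 -0 0.048 0.002 -0.026 85; 0 0.164 -0 0.051 0.002 -0.021 85; 0 0.164 -0 0.053 0.002 -0.013 85; 0 0.164 -0 0.055 0.002 -0.007 85; 0 0.164 -0 0.055 0.002 0.001 85
end [ 500.1 -278.3  200.2]
0.1556 0 0 -0.0001 0 -0 85; 0.1556 0 0 -0.0001 0.0001 -0 85; 0.1556 0 0 -0 0 -0.0001 85; 0.1556 0 0 -0.0001 0.0001 -0 85; 0.1556 0 0 -0.0001 0 -0 85
end [ 500. -278.  200.]
```

Emit:
servo_tool(steps="0 0.164 0 -0.042 0.002 -0.035 85; 0 0.164 0 -0.037 0.002 -0.041 85; 0 0.164 0 -0.031 0.002 -0.045 85; 0 0.164 0 -0.025 0.002 -0.049 85; 0 0.164 0 -0.019 0.002 -0.051 85; 0 0.164 0 -0.013 0.002 -0.054 85; 0 0.164 0 -0.005 0.002 -0.054 85; 0 0.164 0 0.002 0.002 -0.055 85; 0 0.164 0 0.009 0.002 -0.054 85; 0 0.164 0 0.016 0.002 -0.053 85; 0 0.164 0 0.022 0.002 -0.05 85; 0 0.164 0 0.029 0.002 -0.047 85; 0 0.164 0 0.034 0.002 -0.042 85; 0 0.164 0 0.04 0.001 -0.038 85; 0 0.164 0 0.044 0.002 -0.033 85; 0 0.164 0 0.048 0.002 -0.026 85; 0 0.164 0 0.051 0.002 -0.021 85; 0 0.164 0 0.053 0.002 -0.013 85; 0 0.164 0 0.055 0.002 -0.007 85; 0 0.164 0 0.055 0.002 0.001 85", force=50)

```text
t: 2.1
tool_pos: [500.4, -279.6, 199.4]
eef_rot: [0.542, -0.455, 0.454, -0.542]
force: [1.6, 0.5, 0.4]
finger_gap: 0.996
```

Emit:
servo_tool(steps="0.156 0 0 0 0 0 85; 0.156 0 0 0 0 0 85; 0.156 0 0 0 0 0 85; 0.156 0 0 0 0 0 85; 0.156 0 0 0 0 0 85; 0 0 0 0 0 0 85")

```text
t: 2.7
tool_pos: [497.5, -276.9, 196.2]
eef_rot: [-0.352, 0.298, -0.568, 0.681]
force: [-0.3, -0.3, -0.8]
finger_gap: 0.994
```

```bash
python3 - <<'E'
from h import *
o=env.get_obs();R=toolR(o);print(o['t'],o['tool_pos'],np.degrees(o['joints']).round(1));print(R.round(3))
G=pose_R(10.3,35,-1);print(relrot(R,G).round(2))
E
```

```text
2.7 [ 497.51981861 -276.92972272  196.23932075] [-54.1 -15.9 118.2  34.8  65.5  14.4]
[[ 0.176  0.565  0.806]
 [-0.984  0.106  0.141]
 [-0.005 -0.818  0.575]]
[-0.09 -0.29 -0.17]
```

```bash
python3 - <<'E'
from h import *
o=env.get_obs();R=toolR(o);p=o['tool_pos'];G=pose_R(10.3,35,-1);T=np.array([555.5,-268.6,5])
plan(p,R,T-70*G[:,1],relrot(R,G),4,85)
E
```

```text
-0.0005 -0.0016 -0.001 0.0009 0.0375 -0.0194 85; -0.0005 -0.0016 -0.001 0.0008 0.0376 -0.0193 85; -0.0005 -0.0016 -0.001 0.0008 0.0375 -0.0193 85; -0.0005 -0.0016 -0.001 0.0007 0.0376 -0.0193 85
end [ 516.  -275.7   62.4]
```

Emit:
servo_tool(steps="0 -0.002 -0.001 0.0008 0.0375 -0.0193 85; 0 -0.002 -0.001 0.0008 0.0375 -0.0193 85; 0 -0.002 -0.001 0.0008 0.0375 -0.0193 85; 0 -0.002 -0.001 0.0008 0.0375 -0.0193 85; 0 0 0 0 0 0 85; 0 0 0 0 0 0 85")

```text
t: 3.3
tool_pos: [519.4, -276.6, 66.5]
eef_rot: [-0.357, 0.293, -0.567, 0.682]
force: [-0.0, -0.3, 1.7]
finger_gap: 0.996
```

```bash
python3 - <<'E'
from h import *
o=env.get_obs();R=toolR(o);p=o['tool_pos'];G=pose_R(10.3,35,-1);T=np.array([555.5,-268.6,5])
plan(p,R,T,relrot(R,G),4,85)
for n in('side','top'):
    im,d=grab(n,n+'1')
a=cv2.imread('pics/side1.png')[200:380,330:520];b=cv2.imread('pics/top1.png')[150:300,330:490]
cv2.imwrite('pics/c1.png',np.hstack([cv2.resize(a,(400,380)),cv2.resize(b,(400,380))]))
E
```

```text
-0 0.0023 0.0001 -0.0005 0.0224 -0.0016 85; -0 0.0023 0.0001 -0.0004 0.0223 -0.0015 85; -0 0.0023 0.0001 -0.0005 0.0224 -0.0016 85; -0 0.0023 0.0001 -0.0005 0.0223 -0.0015 85
end [ 555.5 -268.6    5. ]
```

View pics/c1.png

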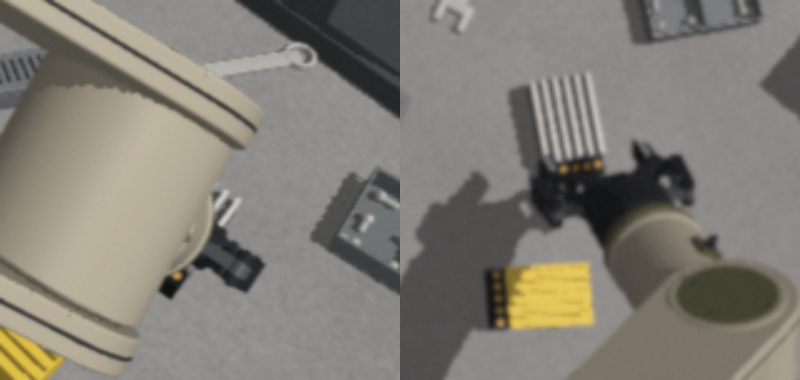

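```bash
python3 - <<'E'
from h import *
o=env.get_obs();R=toolR(o);p=o['tool_pos'];c=camera_info('top')
im=cv2.imread('pics/top1.png')
for s in(-1,0,1):
  for b in(13,35,70):
    X=p+R[:,0]*42*s-R[:,1]*b
    q=np.array(c['R'])@X+c['t'];u=c['fx']*q[0]/q[2]+c['cx'];v=c['fy']*q[1]/q[2]+c['cy']
    cv2.circle(im,(int(round(u)),int(round(v))),1,(0,0,255) if b==13 else (0,255,0),-1)
cv2.imwrite('pics/c2.png',cv2.resize(im[160:260,370:470],(800,800)[:2],interpolation=cv2.INTER_CUBIC)[:600])
E
```

```text
(no output)
```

View pics/c2.png

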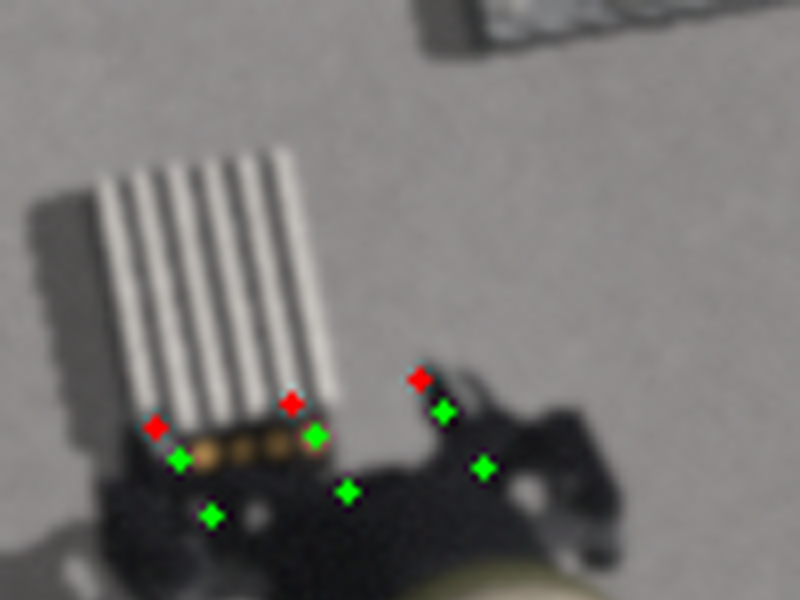

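The marked points sit on the right finger's inner face, at about (420,380) in the crop. Allowing for height, the jaws are centred on the drive. Descending.

Emit:
servo_tool(steps="0 0.002 0 -0.0005 0.0224 -0.0016 85; 0 0.002 0 -0.0005 0.0224 -0.0016 85; 0 0.002 0 -0.0005 0.02 -0.0016 85; 0 0.002 0 -0.0005 0.015 -0.0016 85; 0 0 0 0 0 0 85; 0 0 0 0 0 0 85")

```text
t: 4.0
tool_pos: [551.7, -270.9, 13.2]
eef_rot: [-0.355, 0.294, -0.57, 0.681]
force: [0.1, 0.2, 0.9]
finger_gap: 0.99
```

```bash
python3 - <<'E'
from h import *
o=env.get_obs();R=toolR(o);p=o['tool_pos'];G=pose_R(10.3,35,-1);T=np.array([555.5,-268.6,5])
print(p,o['force'],relrot(R,G).round(2))
plan(p,R,T,relrot(R,G),2,85)
E
```

```text
[ 551.70394171 -270.9489165    13.21552847] [0.11888377 0.21231256 0.93607536] [-0.17  0.13  0.23]
-0.0019 0.0014 0.0026 -0.001 0.0057 -0.0008 85; -0.0019 0.0014 0.0026 -0.0011 0.0057 -0.0009 85
end [ 555.5 -268.6    5. ]
```

Emit:
servo_tool(steps="-0.002 0.001 0.003 -0.001 0.0055 -0.0008 85; -0.002 0.001 0.003 -0.001 0.0055 -0.0008 85; 0 0 0 0 0 0 85; 0 0 0 0 0 0 68; 0 0 0 0 0 0 66; 0 0 0 0 0 0 64; 0 0 0 0 0 0 60; 0 0 0 0 0 0 50; 0 0 0 0 0 0 50; 0 0 0 0 0 0 50", force=60)

```text
t: 5.0
tool_pos: [554.7, -268.3, 3.8]
eef_rot: [-0.354, 0.297, -0.568, 0.681]
force: [-4.4, -0.9, 4.8]
finger_gap: 0.715
```

```bash
python3 - <<'E'
from h import *
o=env.get_obs();R=toolR(o);p=o['tool_pos'];G=pose_R(10.3,35,-1)
print(p,o['force'],o['torque'],o['finger_gap']*85.4,relrot(R,G).round(2))
E
```

```text
[ 554.6739318  -268.2968759     3.79141714] [-4.37755493 -0.85741188  4.79485161] [-0.07440413  0.32269675  0.00785295] 61.086478513038706 [ 0.05 -0.04 -0.07]
```

Emit:
servo_tool(steps="0 0 0 0 -0.01 0.007 50; 0 0 0 0 -0.02 0.014 50; 0 0 0 0 -0.04 0.028 50; 0 0 0 0 -0.046 0.0323 50; 0 0 0 0 -0.046 0.0323 50; 0 0 0 0 -0.046 0.0323 50; 0 0 0 0 -0.02 0.014 50; 0 0 0 0 0 0 50")

```text
t: 5.8
tool_pos: [556.3, -269.4, 231.0]
eef_rot: [-0.355, 0.294, -0.569, 0.681]
force: [-0.1, -0.6, -3.3]
finger_gap: 0.712
```

```bash
python3 - <<'E'
from h import *
o=env.get_obs();R=toolR(o);p=o['tool_pos'];G=pose_R(10.3,35,-1)
print(o['t'],p,o['force'],o['torque'],o['finger_gap']*85.4,relrot(R,G).round(2),np.degrees(o['joints']).round(1))
for n in('side','top'): grab(n,n+'3')
a=cv2.imread('pics/side3.png')[100:380,300:560];b=cv2.imread('pics/top3.png')[100:300,330:516]
cv2.imwrite('pics/c3.png',np.hstack([cv2.resize(a,(400,430)),cv2.resize(b,(400,430))]))
E
```

```text
5.8 [ 556.29932774 -269.40565554  231.0262112 ] [-0.11622427 -0.55012545 -3.28680625] [-0.0863898   0.5094773   0.00507141] 60.81156612706526 [-0.13  0.15  0.16] [-47.5 -11.6 110.9  32.7  64.1  21.8]
```

View pics/c3.png

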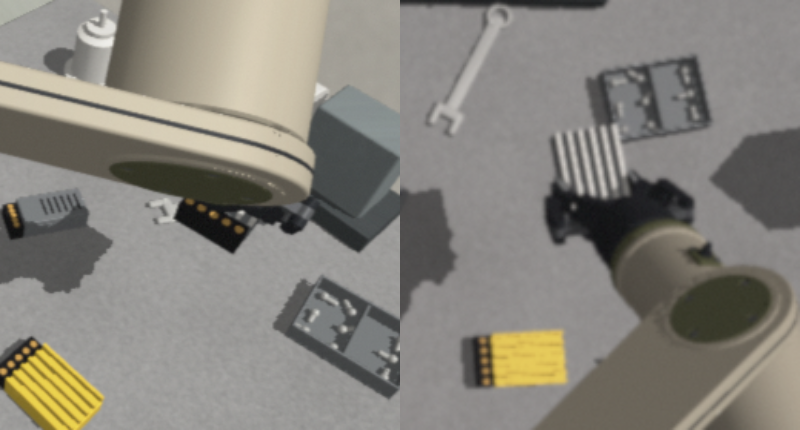

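```bash
python3 - <<'E'
from h import *
o=env.get_obs();R=toolR(o);p=o['tool_pos']
plan(p,R,np.array([540,190,290]),[0,-180,0],24,50,3)
E
```

```text
0 -0.167 0 -0.024 -0.001 0.005 50; 0 -0.167 0 -0.022 -0 0.008 50; 0 -0.167 0 -0.022 -0.001 0.01 50; 0 -0.167 0 -0.02 -0.001 0.014 50; 0 -0.167 0 -0.018 -0.001 0.016 50; 0 -0.167 0 -0.016 -0 0.018 50; 0 -0.167 0 -0.013 -0.001 0.02 50; 0 -0.167 0 -0.01 -0.001 0.022 50; 0 -0.167 0 -0.008 -0 0.023 50; 0 -0.167 0 -0.005 -0.001 0.023 50; 0 -0.167 0 -0.001 -0.001 0.024 50; 0 -0.167 0 0.002 -0 0.024 50; 0 -0.167 0 0.005 -0.001 0.024 50; 0 -0.167 0 0.008 -0.001 0.023 50; 0 -0.167 0 0.01 -0.001 0.021 50; 0 -0.167 0 0.014 -0 0.02 50; 0 -0.167 0 0.016 -0.001 0.018 50; 0 -0.167 0 0.018 -0.001 0.016 50; 0 -0.167 0 0.02 -0 0.013 50; 0 -0.167 0 0.022 -0.001 0.01 50; 0 -0.167 0 0.023 -0.001 0.008 50; 0 -0.167 0 0.024 -0 0.004 50; 0 -0.167 0 0.024 -0.001 0.002 50; 0 -0.167 0 0.024 -0.001 -0.002 50
end [539.8 190.2 290. ]
```

Emit:
servo_tool(steps="0 -0.167 0 -0.024 -0.001 0.005 50; 0 -0.167 0 -0.022 0 0.008 50; 0 -0.167 0 -0.022 -0.001 0.01 50; 0 -0.167 0 -0.02 -0.001 0.014 50; 0 -0.167 0 -0.018 -0.001 0.016 50; 0 -0.167 0 -0.016 0 0.018 50; 0 -0.167 0 -0.013 -0.001 0.02 50; 0 -0.167 0 -0.01 -0.001 0.022 50; 0 -0.167 0 -0.008 0 0.023 50; 0 -0.167 0 -0.005 -0.001 0.023 50; 0 -0.167 0 -0.001 -0.001 0.024 50; 0 -0.167 0 0.002 0 0.024 50")

```text
t: 7.1
tool_pos: [546.6, -38.3, 254.0]
eef_rot: [-0.652, -0.273, -0.146, 0.692]
force: [0.3, -0.6, -2.6]
finger_gap: 0.715
```

```bash
python3 - <<'E'
from h import *
o=env.get_obs()
print(o['t'],o['tool_pos'],o['force'],o['finger_gap']*85.4,np.degrees(o['joints']).round(1))
E
```

```text
7.1 [546.55482947 -38.27963441 254.01022915] [ 0.2866587  -0.56415361 -2.62594084] 61.05278292865243 [-21.  -33.6 124.6  20.2  60.2 -37.3]
```

On track, with the joints well inside their ranges.

Emit:
servo_tool(steps="0 -0.167 0 0.005 -0.001 0.024 50; 0 -0.167 0 0.008 -0.001 0.023 50; 0 -0.167 0 0.01 -0.001 0.021 50; 0 -0.167 0 0.014 0 0.02 50; 0 -0.167 0 0.016 -0.001 0.018 50; 0 -0.167 0 0.018 -0.001 0.016 50; 0 -0.167 0 0.02 0 0.013 50; 0 -0.167 0 0.022 -0.001 0.01 50; 0 -0.167 0 0.023 -0.001 0.008 50; 0 -0.167 0 0.024 0 0.004 50; 0 -0.167 0 0.024 -0.001 0.002 50; 0 -0.167 0 0.024 -0.001 -0.002 50; 0 0 0 0 0 0 50")

```text
t: 8.4
tool_pos: [538.9, 191.5, 287.0]
eef_rot: [0.564, 0.682, -0.36, -0.295]
force: [0.2, 0.1, -3.5]
finger_gap: 0.717
```

```bash
python3 - <<'E'
from h import *
o=env.get_obs();R=toolR(o);p=o['tool_pos']
print(o['t'],p,o['finger_gap']*85.4,np.degrees(o['joints']).round(1))
G=pose_R(-5.1,55,1);rr=relrot(R,G);print(rr)
# drive in tool frame at grasp (nominal): Rm in tool
Gg=pose_R(10.3,35,-1); a=np.radians(190.3)
Rm=np.stack([[np.cos(a),np.sin(a),0],[-np.sin(a),np.cos(a),0],[0,0,1]],1)
Rtm=Gg.T@Rm; ctr=Gg.T@(np.array([547.6,-270,15])-np.array([554.7,-268.3,3.8]))
print('upright check',(G@Rtm).round(3)); off=G@ctr;print('centre minus TCP',off.round(1))
T=np.array([586.1,195.9,11.5+52])-off;print('TCP final',T)
plan(p,R,T+[0,0,60],rr,9,50,4)
E
```

```text
8.4 [538.90045706 191.51405452 286.9584058 ] 61.223701537934474 [ 16.6 -30.9 119.5  -4.   57.1 -83.3]
[-20.25803105  11.58114839  11.22890468]
upright check [[ 0.     0.089 -0.996]
 [ 0.     0.996  0.089]
 [ 1.    -0.     0.   ]]
centre minus TCP [-11.1   1.4   7.3]
TCP final [597.21982586 194.50287092  56.21045246]
-0.05 0.0286 0.0277 -0.0011 0.0241 0.0068 50; -0.05 0.0286 0.0277 -0.0006 0.0238 0.0078 50; -0.05 0.0286 0.0277 -0.0004 0.0235 0.0087 50; -0.05 0.0286 0.0277 -0.0001 0.0232 0.0096 50; -0.05 0.0286 0.0277 0.0002 0.0227 0.0105 50; -0.05 0.0286 0.0277 0.0005 0.0223 0.0114 50; -0.05 0.0286 0.0277 0.0007 0.0219 0.0123 50; -0.05 0.0286 0.0277 0.0008 0.0213 0.0131 50; -0.05 0.0286 0.0277 0.001 0.0208 0.014 50
end [597.2 194.5 116.2]
```

Emit:
servo_tool(steps="-0.05 0.0286 0.0277 -0.0011 0.0241 0.0068 50; -0.05 0.0286 0.0277 -0.0006 0.0238 0.0078 50; -0.05 0.0286 0.0277 -0.0004 0.0235 0.0087 50; -0.05 0.0286 0.0277 -0.0001 0.0232 0.0096 50; -0.05 0.0286 0.0277 0.0002 0.0227 0.0105 50; -0.05 0.0286 0.0277 0.0005 0.0223 0.0114 50; -0.05 0.0286 0.0277 0.0007 0.0219 0.0123 50; -0.05 0.0286 0.0277 0.0008 0.0213 0.0131 50; -0.05 0.0286 0.0277 0.001 0.0208 0.014 50; 0 0 0 0 0 0 50; 0 0 0 0 0 0 50")

```text
t: 9.5
tool_pos: [594.7, 189.6, 127.5]
eef_rot: [0.7, 0.643, -0.213, -0.227]
force: [-0.4, 0.2, -1.8]
finger_gap: 0.715
```

```bash
python3 - <<'E'
from h import *
o=env.get_obs();R=toolR(o);p=o['tool_pos']
print(o['t'],p,o['finger_gap']*85.4,np.degrees(o['joints']).round(1))
G=pose_R(-5.1,55,1);print(relrot(R,G))
for n in('side','top'): grab(n,n+'4')
a=cv2.imread('pics/side4.png')[50:250,170:370];b=cv2.imread('pics/top4.png')[110:310,130:330]
cv2.imwrite('pics/c4.png',np.hstack([cv2.resize(a,(400,400),interpolation=2),cv2.resize(b,(400,400),interpolation=2)]))
E
```

```text
9.5 [594.74297539 189.56116023 127.47970817] 61.03684514167724 [ 27.6 -12.  132.8 -69.6  27.6  -2.5]
[-1.27726245  0.46762452  0.06673441]
```

View pics/c4.png

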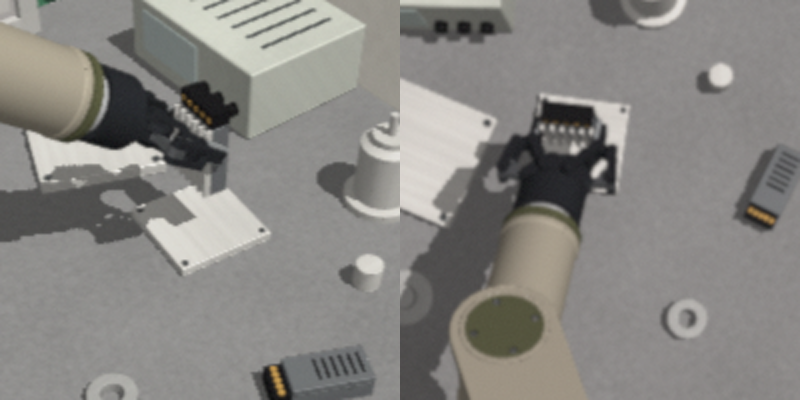

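The crops show the drive held upright over the plate with its terminals up; the side view has it at about (205,140). However, j4 is at -70° with a limit of -77°, and lowering would push it further. Yawing the tool about -90° takes j4 away from the limit and keeps the drive square to the plate, so I'll raise it and do that.

```bash
cat > g.py <<'E'
from h import *
Gg=pose_R(10.3,35,-1); a=np.radians(190.3)
Rm=np.stack([[np.cos(a),np.sin(a),0],[-np.sin(a),np.cos(a),0],[0,0,1]],1)
Rtm=Gg.T@Rm; ctr=Gg.T@(np.array([547.6,-270,15])-np.array([554.7,-268.3,3.8]))
G=pose_R(-95,55,1)
E
python3 - <<'E'
from g import *
o=env.get_obs();R=toolR(o);p=o['tool_pos']
off=G@ctr;T=np.array([586.1,195.9,63.5])-off;print(T)
rr=relrot(R,G);print(rr,np.linalg.norm(rr))
plan(p,R,T+[0,0,110],rr,18,50,4)
E
```

```text
[584.72228079 184.77775263  56.21045246]
[-0.66285004 52.4907087  73.35088825] 90.20014787332607
-0.0008 0.0648 0.0906 -0.0005 -0.0021 -0.0015 50; -0.0008 0.0648 0.0906 -0.0005 -0.002 -0.0016 50; -0.0008 0.0648 0.0906 -0.0006 -0.002 -0.0016 50; -0.0008 0.0648 0.0906 -0.0006 -0.002 -0.0016 50; -0.0008 0.0648 0.0906 -0.0007 -0.0019 -0.0016 50; -0.0008 0.0648 0.0906 -0.0008 -0.0018 -0.0017 50; -0.0008 0.0648 0.0906 -0.0007 -0.0018 -0.0017 50; -0.0008 0.0648 0.0906 -0.0009 -0.0017 -0.0018 50; -0.0008 0.0648 0.0906 -0.0008 -0.0017 -0.0018 50; -0.0008 0.0648 0.0906 -0.0009 -0.0016 -0.0019 50; -0.0008 0.0648 0.0906 -0.0009 -0.0016 -0.0019 50; -0.0008 0.0648 0.0906 -0.0009 -0.0014 -0.002 50; -0.0008 0.0648 0.0906 -0.0009 -0.0015 -0.002 50; -0.0008 0.0648 0.0906 -0.0009 -0.0013 -0.002 50; -0.0008 0.0648 0.0906 -0.0009 -0.0013 -0.0021 50; -0.0008 0.0648 0.0906 -0.0009 -0.0012 -0.0022 50; -0.0008 0.0648 0.0906 -0.0008 -0.0012 -0.0021 50; -0.0008 0.0648 0.0906 -0.0008 -0.0011 -0.0023 50
end [584.8 184.8 166.2]
```

Emit:
servo_tool(steps="0 0 0 0 -0.0143 0.0205 50; 0 0 0 0 -0.0143 0.0205 50; 0 0.065 0.0906 -0.0006 -0.002 -0.0016 50; 0 0.065 0.0906 -0.0006 -0.002 -0.0016 50; 0 0.065 0.0906 -0.0006 -0.002 -0.0016 50; 0 0.065 0.0906 -0.0006 -0.002 -0.0016 50; 0 0.065 0.0906 -0.0007 -0.002 -0.0016 50; 0 0.065 0.0906 -0.0007 -0.002 -0.0017 50")

```text
t: 10.4
tool_pos: [554.6, 192.7, 130.4]
eef_rot: [0.844, 0.438, -0.144, -0.273]
force: [0.2, -0.1, -1.7]
finger_gap: 0.715
```

```bash
python3 - <<'E'
from g import *
o=env.get_obs();R=toolR(o);p=o['tool_pos']
print(o['t'],p,np.degrees(o['joints']).round(1),o['finger_gap'])
rr=relrot(R,G);print(rr,np.linalg.norm(rr))
E
```

```text
10.4 [554.64435847 192.71549563 130.42254392] [ 43.    5.7 115.7 -62.3  63.5  20.6] 0.7150995324758653
[-0.79798684 34.95202958 48.6621088 ] 59.91896183726573
```

I had the sign of the lift's z part wrong, so the tool shifted sideways; nothing was touched. Replanning from the measured pose.

```bash
python3 - <<'E'
from g import *
o=env.get_obs();R=toolR(o);p=o['tool_pos']
off=G@ctr;T=np.array([586.1,195.9,63.5])-off
plan(p,R,T+[0,0,90],relrot(R,G),10,50,4)
E
```

```text
-0.0018 0.0777 0.1081 0.0013 0.0018 -0.0037 50; -0.0018 0.0777 0.1081 0.0018 0.0016 -0.0037 50; -0.0018 0.0777 0.1081 0.002 0.0016 -0.0035 50; -0.0018 0.0777 0.1081 0.0024 0.0013 -0.0034 50; -0.0018 0.0777 0.1081 0.0027 0.0011 -0.0032 50; -0.0018 0.0777 0.1081 0.003 0.0009 -0.0031 50; -0.0018 0.0777 0.1081 0.0032 0.0006 -0.0029 50; -0.0018 0.0777 0.1081 0.0035 0.0003 -0.0026 50; -0.0018 0.0777 0.1081 0.0036 0 -0.0025 50; -0.0018 0.0777 0.1081 0.0037 -0.0002 -0.0022 50
end [584.7 184.8 146.2]
```

Emit:
servo_tool(steps="-0.002 0.078 0.108 0.0013 0.0018 -0.0037 50; -0.002 0.078 0.108 0.0018 0.0016 -0.0037 50; -0.002 0.078 0.108 0.002 0.0016 -0.0035 50; -0.002 0.078 0.108 0.0024 0.0013 -0.0034 50; -0.002 0.078 0.108 0.0027 0.0011 -0.0032 50; -0.002 0.078 0.108 0.003 0.0009 -0.0031 50; -0.002 0.078 0.108 0.0032 0.0006 -0.0029 50; -0.002 0.078 0.108 0.0035 0.0003 -0.0026 50; -0.002 0.078 0.108 0.0036 0 -0.0025 50; -0.002 0.078 0.108 0.0037 0 -0.0022 50; 0 0 0 0 0 0 50; 0 0 0 0 0 0 50")

```text
t: 11.6
tool_pos: [585.4, 184.1, 145.2]
eef_rot: [0.953, -0.039, 0.014, -0.301]
force: [-0.2, -0.6, -2.9]
finger_gap: 0.715
```

```bash
python3 - <<'E'
from g import *
o=env.get_obs();R=toolR(o);p=o['tool_pos']
print(o['t'],p,np.degrees(o['joints']).round(1),o['finger_gap'],relrot(R,G))
off=G@ctr;T=np.array([586.1,195.9,63.5])-off
plan(p,R,T+[0,0,40],relrot(R,G),3,50,4)
for n in('side','top'): grab(n,n+'5')
a=cv2.imread('pics/side5.png')[50:250,170:370];b=cv2.imread('pics/top5.png')[110:310,130:330]
cv2.imwrite('pics/c5.png',np.hstack([cv2.resize(a,(400,400),interpolation=2),cv2.resize(b,(400,400),interpolation=2)]))
E
```

```text
11.6 [585.44220568 184.1242449  145.21311291] [ 34.5  45.7  61.3 -42.2 109.   38.6] 0.7154163528649121 [-0.05234356 -0.01497284  0.31603404]
-0.0004 -0.0001 0.0023 -0.0004 0.0115 0.0169 50; -0.0004 -0.0001 0.0023 -0.0004 0.0115 0.0168 50; -0.0004 -0.0001 0.0023 -0.0003 0.0116 0.0169 50
end [584.7 184.8  96.2]
```

View pics/c5.png

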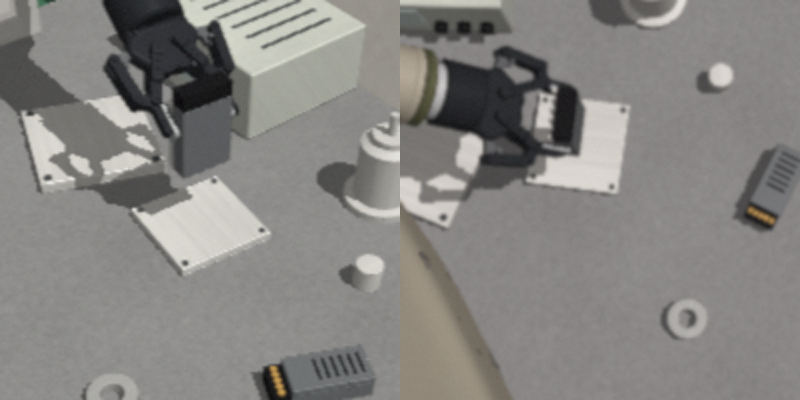

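The side view clearly shows the drive's back face at about u 258–284, v 90–135, upright. I'll measure its tilt and place from the depth.

```bash
cat > m.py <<'E'
from g import *
def meas(tag,box,seed,off):
    z=np.load(tag+'.npz');d=z['d'];P=world('side',d);a,b,c,e=box
    s=P[seed[1]-5:seed[1]+6,seed[0]-4:seed[0]+5].reshape(-1,3);
    n=None;c0=s.mean(0)
    X=s
    for _ in range(6):
        c0=X.mean(0);n=np.linalg.svd(X-c0)[2][2]
        if n[1]>0:n=-n
        Q=P[b:e,a:c];m=(np.abs((Q-c0)@n)<3)&(np.linalg.norm(Q-c0,axis=-1)<75)&(d[b:e,a:c]>0)
        nl,l,st,_=cv2.connectedComponentsWithStats(m.astype(np.uint8),connectivity=4);i=l[seed[1]-b,seed[0]-a];X=Q[l==i]
    ang=np.degrees(np.arctan2(n[1],n[0]));print('pts',len(X),'normal',n.round(3),'heading',ang.round(1),'tilt up',np.degrees(np.arcsin(n[2])).round(1))
    w=np.cross([0,0,1],n);w/=np.linalg.norm(w);u=np.cross(n,w)
    uv=np.stack([(X-c0)@w,(X-c0)@u],1);print('w range',np.percentile(uv[:,0],[.5,99.5]),'u range',np.percentile(uv[:,1],[.5,99.5]),'z',X[:,2].min(),X[:,2].max())
    r=cv2.minAreaRect(uv.astype(np.float32));print('rect',r)
    C=c0+w*r[0][0]+u*r[0][1];print('face centre',C.round(1),'body centre',(C-15*n).round(1))
    return C-15*n
if __name__=='__main__':
    import sys
    meas('side5',(235,60,305,150),(270,118),0)
    o=env.get_obs();print('expected centre',(o['tool_pos']+toolR(o)@ctr).round(1))
E
python3 m.py
```

```text
pts 180 normal [ 0.636 -0.772  0.019] heading -50.5 tilt up 1.1
w range [-12.92675866  58.13656637] u range [-63.64602856  39.40808277] z 98.90472808644014 203.26459252414895
rect ((1.3971786499023438, -0.5966644287109375), (112.51646423339844, 65.52696228027344), 54.608238220214844)
face centre [581.7 185.9 163. ] body centre [572.2 197.5 162.7]
expected centre [585.8 195.5 152.7]
```

```bash
cat > m.py <<'E'
from g import *
def meas(tag,Cexp,hd=-95.):
    z=np.load(tag+'.npz');d=z['d'];P=world('side',d)
    h=np.radians(hd);n=np.array([np.cos(h),np.sin(h),0]);C=np.array(Cexp,float)
    for k,tol in enumerate((8,6,5,4)):
        w=np.cross([0,0,1],n);w/=np.linalg.norm(w);u=np.cross(n,w);f=C+15*n if k==0 else f
        D=P-f;m=(d>0)&(np.abs(D@n)<tol)&(np.abs(D@w)<27)&(np.abs((P-C)@u)<46)
        X=P[m];f=np.median(X,0);A=X-X.mean(0);f=X.mean(0);n=np.linalg.svd(A,full_matrices=False)[2][2];n=n*np.sign(n@[np.cos(h),np.sin(h),0])
    print('pts',m.sum(),'rms',np.std((X-f)@n).round(2),'normal',n.round(3),'heading',np.degrees(np.arctan2(n[1],n[0])).round(2),'tilt up',np.degrees(np.arcsin(n[2])).round(2))
    w=np.cross([0,0,1],n);w/=np.linalg.norm(w);u=np.cross(n,w)
    D=P-f;m=(d>0)&(np.abs(D@n)<6)&(np.abs((P-C)@w)<50)&(np.abs((P-C)@u)<70)
    Y=np.stack([(P-C)@w,(P-C)@u],-1)
    # width at each height, extents
    for lo,hi in((-45,-30),(-30,-15),(-15,0),(0,15)):
        q=Y[m&(Y[...,1]>lo)&(Y[...,1]<hi)][:,0];print((lo,hi),np.percentile(q,[1,99]).round(1))
    q=Y[m&(np.abs(Y[...,0])<25)][:,1];print('u ext',np.percentile(q,[.5,99.5]).round(1))
    print('plane offset from expected',((f-C)@n-15).round(2))
if __name__=='__main__':
    import sys
    o=env.get_obs();C=o['tool_pos']+toolR(o)@ctr;print('expected centre',C.round(1))
    meas(sys.argv[1],C)
E
python3 m.py side5
```

```text
expected centre [585.8 195.5 152.7]
pts 753 rms 1.2 normal [-0.079 -0.997 -0.001] heading -94.55 tilt up -0.04
(-45, -30) [-31.4  29. ]
(-30, -15) [-31.7  28.3]
(-15, 0) [-32.4  27.2]
(0, 15) [-37.2  34.3]
u ext [-53.3  49.7]
plane offset from expected 0.79
```

```bash
python3 - <<'E'
from g import *
o=env.get_obs();R=toolR(o);p=o['tool_pos']
T=np.array([587,196.2,63.5])-G@ctr;print(T)
plan(p,R,T+[0,0,8],relrot(R,G),5,50,4)
E
```

```text
[585.62228079 185.07775263  56.21045246]
0.0002 0 0.0017 0.0002 0.0115 0.0167 50; 0.0002 0 0.0017 0.0002 0.0114 0.0168 50; 0.0002 0 0.0017 0.0002 0.0115 0.0167 50; 0.0002 0 0.0017 0.0002 0.0115 0.0168 50; 0.0002 0 0.0017 0.0003 0.0115 0.0167 50
end [585.6 185.1  64.2]
```

Emit:
servo_tool(steps="0 0 0.002 0.0002 0.0115 0.0167 50; 0 0 0.002 0.0002 0.0115 0.0167 50; 0 0 0.002 0.0002 0.0115 0.0167 50; 0 0 0.002 0.0002 0.0115 0.0167 50; 0 0 0.002 0.0002 0.0115 0.0167 50; 0 0 0 0 0 0 50; 0 0 0 0 0 0 50; 0 0 0 0 0 0 50")

```text
t: 12.5
tool_pos: [586.3, 184.4, 64.6]
eef_rot: [0.953, -0.043, 0.014, -0.299]
force: [0.7, -0.4, -2.6]
finger_gap: 0.715
```

```bash
python3 - <<'E'
from g import *
o=env.get_obs();R=toolR(o);p=o['tool_pos']
print(o['t'],p,o['force'],np.degrees(o['joints']).round(1))
T=np.array([587,196.2,63.5])-G@ctr;print(relrot(R,G))
plan(p,R,T+[0,0,3],relrot(R,G),2,50,4)
grab('side','side6')
E
python3 m.py side6
```

```text
12.5 [586.30541846 184.40462406  64.57159365] [ 0.7024328  -0.37158382 -2.63727751] [ 34.4  52.3  60.4 -40.9 105.2  42.7]
[ 0.12057781 -0.19402731 -0.14442018]
0.0013 -0.0022 -0.0016 -0.0005 0.0016 0.003 50; 0.0013 -0.0022 -0.0016 -0.0004 0.0016 0.0029 50
end [585.6 185.1  59.2]
expected centre [587.8 195.6  72. ]
pts 639 rms 1.19 normal [-0.092 -0.996  0.001] heading -95.3 tilt up 0.04
(-45, -30) [-32.5  27. ]
(-30, -15) [-33.5  25.6]
(-15, 0) [-33.3  29. ]
(0, 15) [-36.9  33.1]
u ext [-63.2  49.8]
plane offset from expected 0.66
```

Emit:
servo_tool(steps="0.001 -0.002 -0.002 0 0.0016 0.003 50; 0.001 -0.002 -0.001 0 0.0012 0.002 50; 0 0 0 0 0.0007 0.001 50; 0 0 0 0 0 0 50; 0 0 0 0 0 0 50")

```text
t: 13.05
tool_pos: [586.0, 184.8, 59.1]
eef_rot: [0.953, -0.042, 0.013, -0.3]
force: [-2.3, 1.6, 1.8]
finger_gap: 0.712
```

Emit:
servo_tool(steps="0 0 0 0 0.0007 0.001 50; 0 0 0 0 0 0 50; 0 0 0 0 0 0 50")

```text
t: 13.35
tool_pos: [586.0, 184.8, 59.0]
eef_rot: [0.953, -0.042, 0.013, -0.3]
force: [-4.3, 1.8, 9.1]
finger_gap: 0.716
```

The foot has landed (force rose about 12 N). I'll check that the drive stands true before releasing.

```bash
python3 - <<'E'
from g import *
grab('side','side7');grab('top','top7')
o=env.get_obs();print(relrot(toolR(o),G),o['force'],o['torque'])
E
python3 m.py side7
```

```text
[ 0.10833687 -0.04524719 -0.02591374] [-3.69823604  1.60822316  7.59792118] [-0.41097592  0.3969349  -0.45146827]
expected centre [587.4 196.   66.3]
pts 637 rms 1.23 normal [-0.091 -0.996  0.001] heading -95.21 tilt up 0.07
(-45, -30) [-33.2  26.9]
(-30, -15) [-32.9  27.6]
(-15, 0) [-32.9  27.2]
(0, 15) [-37.2  34.8]
u ext [-57.4  50.4]
plane offset from expected 0.62
```

Tilt is about 0 and the centre is near (584.5, 195.3), against a plate centre of (586, 195.9). Releasing.

Emit:
servo_tool(steps="0 0 0 0 -0.0003 -0.0005 50; 0 0 0 0 0 0 61; 0 0 0 0 0 0 63; 0 0 0 0 0 0 66; 0 0 0 0 0 0 72; 0 0 0 0 0 0 80; 0 0 0 0 0 0 85; 0 0 0 0 0 0 85; 0 0 0 0 0 0 85")

```text
t: 14.35
tool_pos: [586.0, 184.6, 57.9]
eef_rot: [0.953, -0.042, 0.013, -0.3]
force: [0.3, 0.1, -0.1]
finger_gap: 0.993
```

```bash
python3 - <<'E'
from g import *
grab('side','side8');grab('top','top8')
o=env.get_obs();print(o['t'],o['tool_pos'],o['force'],o['finger_gap'])
a=cv2.imread('pics/side8.png')[50:250,170:370];b=cv2.imread('pics/top8.png')[110:310,130:330]
cv2.imwrite('pics/c8.png',np.hstack([cv2.resize(a,(400,400),interpolation=2),cv2.resize(b,(400,400),interpolation=2)]))
E
python3 m.py side8
```

```text
14.45 [585.97319552 184.61115488  57.94225343] [-0.74073424  0.29744224 -0.18841783] 0.9985442503250417
expected centre [587.4 195.7  65.2]
pts 633 rms 1.18 normal [-0.092 -0.996 -0.001] heading -95.26 tilt up -0.07
(-45, -30) [-32.5  28.6]
(-30, -15) [-32.5  27.5]
(-15, 0) [-33.3  27.4]
(0, 15) [-32.3  26.3]
u ext [-56.7  51.2]
plane offset from expected 0.01
```

View pics/c8.png

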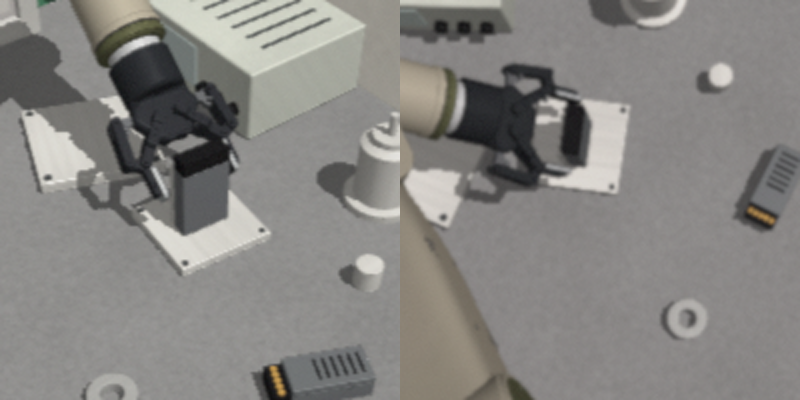

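The drive stands free on the plate between the open jaws. Retracting straight back along the tool axis.

Emit:
servo_tool(steps="0 0 0 -0.0015 -0.006 0 85; 0 0 0 -0.0015 -0.012 0 85; 0 0 0 0 -0.025 0 85; 0 0 0 0 -0.04 0 85; 0 0 0 0 -0.05 0 85; 0 0 0 0 -0.05 0 85; 0 0 0 0 -0.03 0 85; 0 0 0 0 0 0 85; 0 0 0 0 0 0 85; 0 0 0 0 0 0 85")

```text
t: 15.45
tool_pos: [595.5, 323.1, 154.4]
eef_rot: [0.953, -0.042, 0.012, -0.299]
force: [0.5, 0.3, 0.4]
finger_gap: 0.996
```

```bash
python3 - <<'E'
from g import *
import m
grab('side','side9');grab('top','top9')
o=env.get_obs();print(o['t'],o['tool_pos'],o['force'],o['finger_gap'])
m.meas('side9',[587,196,65])
m.meas
cv2.imwrite('pics/c9.png',np.hstack([cv2.resize(cv2.imread('pics/side9.png'),(400,300)),cv2.resize(cv2.imread('pics/top9.png'),(400,300))]))
z=np.load('top9.npz');P=world('top',z['d']);Q=P[100:260,150:290].reshape(-1,3)
X=Q[(Q[:,2]>95)&(Q[:,2]<125)&(np.abs(Q[:,0]-586)<60)&(np.abs(Q[:,1]-196)<35)];print(len(X),cv2.minAreaRect(X[:,:2].astype(np.float32)))
E
```

```text
15.55 [595.62509166 322.73940195 154.56297751] [-1.40829733 -0.22599531 -0.71902797] 0.9934852682516236
pts 632 rms 1.21 normal [-0.079 -0.997  0.001] heading -94.54 tilt up 0.04
(-45, -30) [-32.5  28.5]
(-30, -15) [-32.   28.1]
(-15, 0) [-32.1  27.4]
(0, 15) [-32.4  27.5]
u ext [-56.3  51.6]
plane offset from expected 0.31
278 ((584.4492797851562, 196.25201416015625), (30.3922176361084, 61.83716583251953), 86.24866485595703)
```

View pics/c9.png

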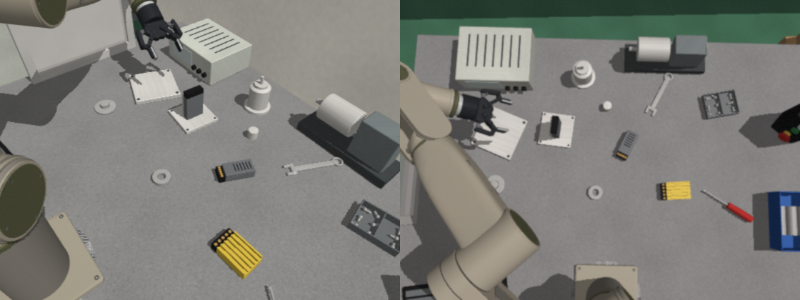

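The drive stands upright in the middle of the small plate at (193,102) in the side view, with the gripper clear of it. The psu and the yellow module haven't moved. Signing off.

```bash
python3 -c "
from cell import workorder
print(workorder.sign_off())"
```

```text
the job is handed in; nothing more can be done
None
```

The finned drive module now stands on its foot end on the smaller square plate, terminals up. I handed the job in at about 15.6 s. I gripped it by its long sides, carried it over, turned it upright, set it down until the force showed contact (about 12 N), then opened the jaws and backed the gripper away.

**Last checks, after the gripper was clear:**
- **Tilt:** the drive leans less than 0.1° forward or back. Sideways lean was judged only from its side edges, which look straight.
- **Position:** the top view puts its centre at (584.4, 196.3) and the side view at about (585, 195.7). The plate centre is about (586, 196), so it is within about 2 mm, which is also the accuracy of the camera calibration.
- **Angle:** it stands within about 1–2° of square to the plate edges (86.2° in the top view, against about 85° for the plate).
- **Rest of the scene:** in the pictures the plain module and the yellow look-alike are where they were.

**What went differently from plan:**
- The first approach over the plate left joint 4 near its limit, so I turned the tool about 90° before lowering.
- One lift had the wrong sign and moved the tool sideways about 30 mm in free air, touching nothing.
- The foot touched the plate about 3 mm higher than I had worked out, so the drive sat slightly lower in the grip than assumed.

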